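Shift the roller mill into third gear

TASK

The roller mill's gear lever stands in second. Shift it into third by pushing its knob with the fingertips: forward out of its slot to the cross channel, across to the right-hand end, then forward, towards the rollers, fully home in the third slot. Push gently and never grip the knob, do not enter first or fourth gear on the way, leave the things standing around where they are, and let go of the lever at the end.

Things in the scene. Friction and masses are not known exactly. Their poses are not given: they have to be found in the camera images.
- mill: Roller mill fixed on the worktop: grey gearbox 150 (x) by 140 (y) by 100 mm high; behind it a roller deck (x 75 to 205 mm, 180 mm wide) with a brown bottle lying on it, top 130 mm above the worktop. Origin on the worktop under the gearbox's centre; x axis forward (to the rollers, away from the robot), y left, z up. First slot far left, second near left, third far right, fourth near right.
- gate_centre (a point): Centre of the H-shaped opening in the metal gate plate, on its top, 100 mm above the worktop; axes as the mill's. Channels 14 mm wide: a cross channel along y, two lanes along x, 24 mm left and right of this point. Tongues between the lanes begin 7 mm before and behind this point, so the lever goes across only in the cross channel. One to four pips mark the slots.
- knob (a point): Centre of the black knob on the gear lever. Knob round, 34 mm across, 51 mm long (28 below to 23 mm above this point), on a 10 mm steel stem. The lever tilts about a pivot 20 mm above the worktop under the gate's centre, 150 mm from this point, so this point is 170 mm above the worktop when upright; at the slot ends it is about 45 mm to the side, 45 mm forward or back and 13 mm lower.
- lever_across (a joint): Sideways tilt of the lever, rad: -0.305 at the left end, 0 upright, +0.305 at the right end (hard stops). In a lane its size is about 0.27 to 0.305. No spring: about 3 N at the knob moves it and it stays where it is left.
- lever_fore (a joint): Forward tilt of the lever, rad: +0.31 fully home in first or third, 0 in the cross channel, -0.31 fully home in second or fourth (hard stops). It passes across within about 0.03 of 0. No spring: about 3 N at the knob moves it and it stays where it is left.
- jar: Bystander: sample jar with a screw lid, 59 mm wide, 65 mm high, left of the gearbox; origin at the centre of its underside.
- drop_bottle: Bystander: small brown dropper bottle, 40 mm wide, 78 mm high, left of the mill, behind the jar; origin at the centre of its underside.
- dish: Bystander: petri dish, 61 mm wide, 15 mm high, right of the gearbox; origin at the centre of its underside.
- beaker: Bystander: plastic beaker, 70 by 77 mm, 92 mm high, right of the mill, behind the dish; origin at the centre of its underside.
- tweezers: Bystander: steel tweezers, 136 mm long, lying flat near the front edge; origin at the centre of their underside.

How it is judged:
On the way:
1. the lever is at the right-hand end of the cross channel (value of joint lever_across above 0.24 rad and value of joint lever_fore between -0.1 and 0.12 rad), for 0.05 s.
At the end, for the whole second after the job is handed in: The lever rests in the third slot (far right): tilted to the right by more than 0.24 rad and forward by more than 0.26 rad (its stop is at 0.31), at rest and let go; every bystander is within 15 mm of where it stood (value of joint lever_fore above 0.26 rad and value of joint lever_across above 0.24 rad and velocity of joint lever_fore between -0.05 and 0.05 rad/s and distance of each of jar, drop_bottle, dish, beaker, tweezers from where it was at the start of the episode below 0.015 m); the robot touches nothing.
It fails at once if the lever goes into first gear (value of joint lever_across below 0 rad and value of joint lever_fore above 0.18 rad).
It fails at once if the lever goes into fourth gear (value of joint lever_across above 0 rad and value of joint lever_fore below -0.18 rad).
It fails at once if the knob is gripped or shoved hard (more than 35 N between the fingers and the lever) (contact force between the fingers and lever_across above 35 N).
It fails at once if a bystander is moved by more than 15 mm, lifted or knocked over (distance of any of jar, drop_bottle, dish, beaker, tweezers from where it was at the start of the episode above 0.015 m).
It also fails if it takes over 51 s, if anything falls off the work surface, if the arm or the gripper's body presses on something with over 40 N, if the wrist force passes 120 N, or if a joint passes its speed limit or range.

ROBOT

A 6-joint arm with a two-finger parallel gripper is mounted at the origin on a cart in front of the work surface, level with it; the furniture and walls round the work are solid. World frame = base frame: x ahead of the robot, y to its left, z up, the work surface at z = 0. Lengths are in m, angles in rad, forces in N, time in s.
With the tool pointing down it reaches from about 0.425 to 1.125 m from the base axis. Payload 14.9 kg.
Tool frame: the origin (TCP) lies at the very end of the fingers, on their centre line; the grasp point (between the pads) lies 19 mm behind it; z points along the fingers, x is the direction in which the jaws open and shut, and the axes are right-handed (so a half turn about z gives the same grasp; the last joint's range is limited). The gripper opens to 91 mm and grips with 3 to 60 N. Pads are 32 mm wide; open, the fingers measure 118 mm over their backs; the gripper's body (76 mm by 178 mm) begins 60 mm behind the grasp point.
Start: joints at [1.25, 0.379, 1.734, -0, 1.028, -0.033], TCP at [0.199, 0.671, 0.214] pointing down, gripper open.
Joint ranges: [-2.77, 2.77], [-0.74, 2.19], [0, 2.66], [-1.06, 4.2], [0.31, 2.87], [-3.08, 3.08]. Speed limits (rad/s): [1.89, 1.89, 2.39, 3.14, 3.14, 3.14].

INTERFACE

Orientations are given as a unit quaternion [w, x, y, z].
In Python, from workcell import bot gives the robot as it stands.
- The arm moves only by the shell command python3 -m handwheel 'ROWS' [FORCE]. ROWS is JSON, one flat list of numbers, 7 for each row, row after row: the shift along the tool's x, y, z in mm, then the turn, a rotation vector about the tool's x, y, z in degrees, then the finger opening in mm, from 0 to 91.2. In form: [dx, dy, dz, rx, ry, rz, gripper, dx, dy, dz, rx, ry, rz, gripper, ...]. A call has 1 to 10 rows; each row is the pose to reach, as a shift and turn from the pose commanded when the call began, along the tool's axes at that moment; what a row does not reach only later rows make up. A row lasts 1/8 s, in which the tool goes at most 62.5 mm and 10.7 degrees, less where a joint would pass 70% of its speed; a pose out of reach is approached as far as the arm can. A call with a gripper value outside its range is refused whole. The fingers move at their own pace and stop on an object; FORCE is the grip in N (left out, the last holds). Time passes only in rows, so rows that repeat a pose let the fingers close. It gives the time, the measured TCP pose, the force and the opening at its end, in the units of the state.
- bot.sense(): the state, without advancing time (a new reading comes with each control period).
- bot.read_camera(name): name is "scene" or "top" or "wrist"; returns (picture, depth): 384x512x3 uint8, red, green, blue; 384x512 float32, m along the optical axis (not along the pixel's ray), 0 where there is no reading.
- bot.calibration(name): a dict with "K" (3x3 intrinsics, pixels), "cam_to_world" (4x4, takes a point from camera to world coordinates). Camera axes: x right, y down, z forward; pixel columns grow to the right and rows downward; lengths in m; the calibration is good to about 2 mm. A picture is of the moment at which its call begins: read the wrist's pose just before it. calibration takes no time and is no camera call; for the wrist camera it gives the pose at the moment of the call.
- bot.sign_off(): hands the job in, once; it reports no verdict.
Trained networks look in the newest picture that a camera, given by its name, has taken for a name from the list of things; names that differ only in an ending like _2 or _b are one class to them, and where a whole thing is asked for, a point or a joint stands for the part that bears it (a point fixed in the world has none). Each returns a list of dicts, best first, with "score" (0 to 1); they miss things now and then, are a little off and sometimes report something else, mostly with a low value. They report only what shows in the picture. A call takes as long as a camera call.
- bot.boxes_of(camera, name): "position" ([x, y, z] in m, in the coordinates of the camera as it stood for that picture, good to about 4 mm: the middle of the surface that is visible of it).
The state is a dict: "time_s": time; "joint_positions": joint angles; "joint_vel": joint speeds; "tau": joint torques, N m; "position": TCP position; "eef_rot": TCP orientation; "ft_force": force on the tool from outside, world axes, zero at the start; "moment": the same for the moment, N m; "finger_gap": finger opening in m.
Only numpy, scipy, OpenCV 4.12 (cv2) and the standard library are available. Lean on these libraries where they do the work, as an engineer would, in place of code of your own. Each camera call takes 0.05 s, during which the arm holds its last target.

## Working session

There is one attempt and no reset: what is moved stays moved. The work goes in short steps, Python scripts to look and compute and a shell command to move; the robot and the scene stay as the last step left them, time stands still between calls to the robot, and variables do not carry over. Pictures are saved under pics/ and viewed, and the job is handed in when it is done.

```bash
mkdir -p pics; ls; python3 - <<'E'
from workcell import bot
import cv2,numpy as np
s=bot.sense();print({k:np.round(v,3).tolist() for k,v in s.items()})
for c in ["scene","top"]:
    p,d=bot.read_camera(c);cv2.imwrite(f"pics/{c}0.png",p[:,:,::-1])
    cal=bot.calibration(c);T=np.array(cal["cam_to_world"]);print(c,np.round(T,3).tolist(),np.array(cal["K"]).tolist())
    for n in ["mill","gate_centre","knob","jar","drop_bottle","dish","beaker","tweezers"]:
        for r in bot.boxes_of(c,n)[:2]:
            print(n,round(r["score"],2),np.round((T@np.r_[r["position"],1])[:3],4))
print(bot.sense()["time_s"])
E
```

```text
pics
{'time_s': 0.0, 'joint_positions': [1.25, 0.379, 1.735, 0.0, 1.028, -0.033], 'joint_vel': [0.0, 0.002, -0.0, 0.001, 0.001, -0.002], 'tau': [0.004, -76.373, -43.439, 0.065, 0.042, -0.0], 'position': [0.199, 0.671, 0.213], 'eef_rot': [0.0, 0.801, 0.598, -0.0], 'ft_force': [0.531, -0.014, -0.543], 'moment': [-0.015, 0.02, -0.023], 'finger_gap': 0.091}
scene [[0.809, -0.323, 0.49, -0.014], [-0.587, -0.48, 0.652, -0.589], [0.024, -0.816, -0.578, 0.72], [0.0, 0.0, 0.0, 1.0]] [[454.3950884575053, 0.0, 258.53920374076864], [0.0, 454.3950884575053, 190.66550011751843], [0.0, 0.0, 1.0]]
mill 0.76 [0.5115 0.0742 0.0949]
mill 0.34 [0.5705 0.2515 0.0614]
gate_centre 0.9 [0.5094 0.0753 0.0994]
knob 0.88 [0.4522 0.1266 0.1639]
jar 0.69 [0.4312 0.2211 0.0601]
jar 0.39 [ 0.4632 -0.0272  0.0129]
drop_bottle 0.48 [0.565  0.2516 0.0619]
drop_bottle 0.42 [ 0.581  -0.0381  0.0586]
dish 0.59 [ 0.4652 -0.0249  0.0136]
beaker 0.96 [ 0.5777 -0.0373  0.0567]
tweezers 0.66 [ 0.3681 -0.1527  0.0007]
top [[0.006, -0.978, 0.21, 0.321], [-1.0, -0.007, -0.003, 0.102], [0.005, -0.21, -0.978, 1.046], [0.0, 0.0, 0.0, 1.0]] [[377.9954178719564, 0.0, 255.3755555677809], [0.0, 377.9954178719564, 190.33694290802268], [0.0, 0.0, 1.0]]
mill 0.81 [0.5467 0.1038 0.1002]
gate_centre 0.8 [0.5449 0.1025 0.0987]
knob 0.5 [0.455  0.1372 0.1713]
knob 0.4 [0.5609 0.2552 0.0517]
jar 0.62 [0.4365 0.228  0.0624]
drop_bottle 0.62 [0.5628 0.2562 0.0497]
dish 0.69 [ 0.4676 -0.0233  0.0119]
beaker 0.73 [ 0.6009 -0.0333  0.039 ]
beaker 0.2 [0.5462 0.1024 0.0988]
0.9
```

View pics/scene0.png

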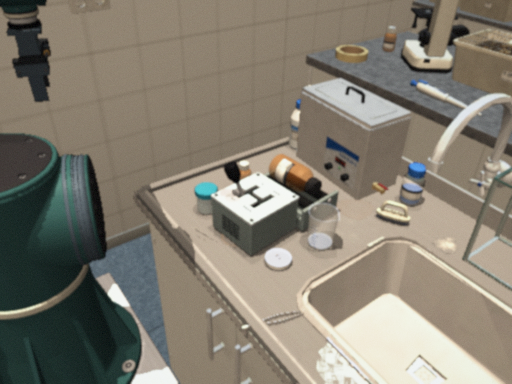

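View pics/top0.png

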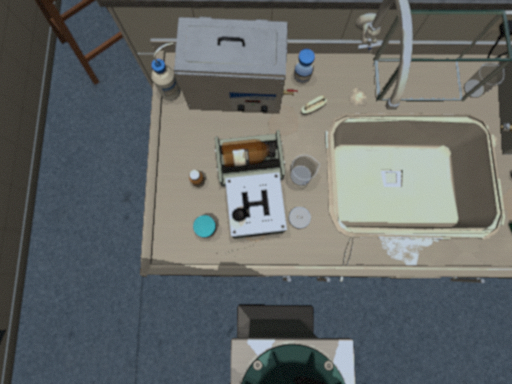

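The scene view shows the gearbox at about (255,210) with the knob at (232,170). The top view shows the gate H at (257,205), the knob at (240,213), and the mill turned slightly. Next I fit the plate and knob from depth.

```bash
cat > h.py <<'E'
from workcell import bot
import cv2,numpy as np
def cloud(c):
    p,d=bot.read_camera(c);cal=bot.calibration(c);K=np.array(cal["K"]);T=np.array(cal["cam_to_world"])
    v,u=np.mgrid[:384,:512];X=np.stack([(u-K[0,2])/K[0,0]*d,(v-K[1,2])/K[1,1]*d,d],-1)
    W=X@T[:3,:3].T+T[:3,3];W[d<=0]=np.nan;return p,d,W
E
python3 - <<'E'
from h import *
p,d,W=cloud("top")
cv2.imwrite("pics/crop.png",cv2.resize(p[130:250,180:340,::-1],None,fx=5,fy=5,interpolation=2))
x,y,z=W[...,0],W[...,1],W[...,2]
reg=(x>.4)&(x<.75)&(y>0)&(y<.2)
m=reg&(abs(z-.1)<.012)&(p.min(2)>150)
pts=(W[m][:,:2]*1000).astype(np.float32);print(len(pts),np.median(z[m]),cv2.minAreaRect(pts))
mm=reg&(z>.125)&(x<.52)
k=W[mm];print(len(k),k.mean(0),k.min(0),k.max(0))
for c in ["scene"]:
    p,d,W2=cloud(c);x,y,z=W2[...,0],W2[...,1],W2[...,2]
    m=(x>.4)&(x<.75)&(y>0)&(y<.2)&(abs(z-.1)<.01)&(p.min(2)>140)
    pts=(W2[m][:,:2]*1000).astype(np.float32);print(len(pts),np.median(z[m]),cv2.minAreaRect(pts))
    mm=(x>.4)&(x<.52)&(y>0)&(y<.2)&(z>.125);k=W2[mm];print(len(k),k.mean(0),k.min(0),k.max(0))
    cv2.imwrite("pics/crop2.png",cv2.resize(p[140:280,180:360,::-1],None,fx=4,fy=4,interpolation=2))
E
```

```text
2530 0.09813278363133027 ((511.40118408203125, 101.17283630371094), (190.69993591308594, 140.01605224609375), 6.957027435302734)
179 [0.45034593 0.13609063 0.17580302] [0.43489067 0.11845171 0.15201497] [0.46877043 0.15303708 0.18467803]
2159 0.1012517132154177 ((506.95556640625, 88.26091766357422), (192.7841339111328, 178.14617919921875), 0.8561311960220337)
297 [0.4503783  0.12816046 0.16525668] [0.43542939 0.11763559 0.12510885] [0.46902842 0.15328933 0.18692628]
```

View pics/crop.png

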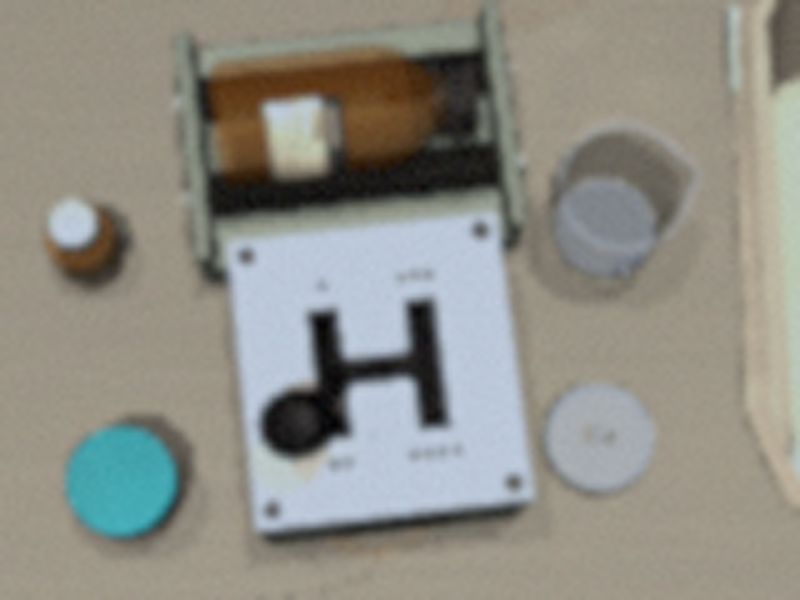

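View pics/crop2.png

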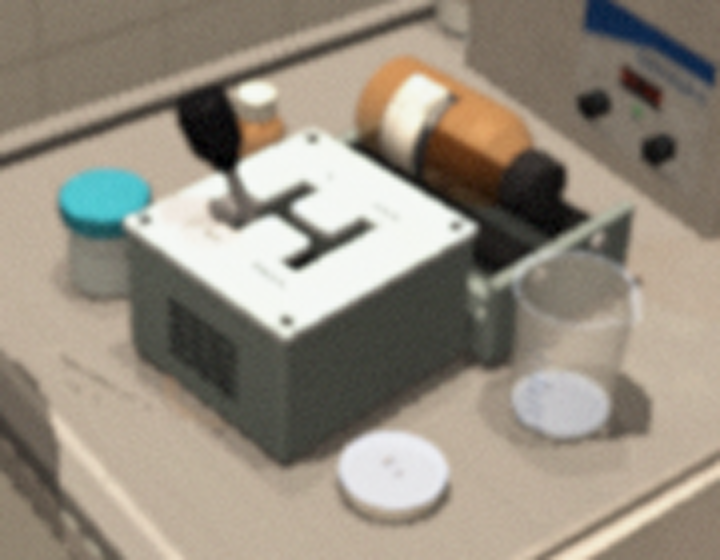

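The crop shows plate screws at crop pixels (246,256), (480,230), (272,510) and (514,482), with the knob near left at (295,420). From these I compute the gate frame.

```bash
python3 - <<'E'
from h import *
cal=bot.calibration("top");K=np.array(cal["K"]);T=np.array(cal["cam_to_world"])
def proj(cx,cy,z):
    u=(cx+.5)/5-.5+180;v=(cy+.5)/5-.5+130
    r=T[:3,:3]@np.array([(u-K[0,2])/K[0,0],(v-K[1,2])/K[1,1],1]);return T[:3,3]+r*(z-T[2,3])/r[2]
P=[proj(*a,.1) for a in [(246,256),(480,230),(272,510),(514,482)]]
for q in P:print(q)
print("c",np.mean(P,0));f=(P[0]+P[1]-P[2]-P[3])/2;l=(P[0]+P[2]-P[1]-P[3])/2
print(np.linalg.norm(f),np.linalg.norm(l),np.degrees(np.arctan2(f[1],f[0])),np.degrees(np.arctan2(-l[0],l[1])))
for a in [(323,312),(420,300),(436,426),(378,367)]:print("H",proj(*a,.1))
yaw=np.arctan2(f[1],f[0]);R=np.array([[np.cos(yaw),-np.sin(yaw)],[np.sin(yaw),np.cos(yaw)]])
print("knob in mill",R.T@(proj(295,420,.18)-np.mean(P,0))[:2])
E
```

```text
[0.54857029 0.16721936 0.1       ]
[0.56329994 0.04674936 0.1       ]
[0.41809219 0.15144704 0.1       ]
[0.43298268 0.0303045  0.1       ]
c [0.49073627 0.09893006 0.1       ]
0.13138889675122223 0.12171068996511968 7.042317237685467 6.989217043539321
H [0.51943136 0.12724115 0.1       ]
H [0.52608395 0.0776576  0.1       ]
H [0.46104984 0.06945411 0.1       ]
H [0.49108313 0.09893464 0.1       ]
knob in mill [-0.03423445  0.04298771]
```

Gate centre is at about (0.491, 0.099) with yaw 7.0°. The knob is at about (-34, +41) mm in the mill frame. I'll turn the jaws along the mill's x axis and hover above the knob, then straddle it loosely and push with the near finger only.

```bash
python3 -m handwheel '[-20,18,-50,0,0,6,80, -70,60,-87,0,0,13,80, -120,106,-87,0,0,20,80, -170,152,-87,0,0,27,80, -220,196,-87,0,0,34,80, -270,240,-87,0,0,41,80, -320,285,-87,0,0,48,80, -370,330,-87,0,0,55,80, -410,366,-87,0,0,61,80, -441,394,-87,0,0,66.5,80]' 10; python3 -m handwheel '[0,0,0,0,0,0,80,0,0,0,0,0,0,80]'
python3 - <<'E'
from h import *
s=bot.sense();print(s["time_s"],s["position"],s["eef_rot"],s["ft_force"],s["joint_positions"])
p,d,W=cloud("wrist");cv2.imwrite("pics/w1.png",p[:,:,::-1])
E
```

```text
time_s: 2.25
position: [0.4474, 0.1439, 0.3013]
eef_rot: [-0.0, 0.998, 0.06, 0.0]
ft_force: [0.4, 1.3, 0.7]
finger_gap: 0.0801
time_s: 2.5
position: [0.4468, 0.146, 0.301]
eef_rot: [-0.0, 0.998, 0.061, -0.0]
ft_force: [0.0, 0.5, -0.5]
finger_gap: 0.0801
2.5 [0.44676792 0.1459509  0.30097182] [-1.04732681e-04  9.98135013e-01  6.10449343e-02 -6.72581865e-06] [ 0.04936752  0.50241594 -0.50091883] [ 2.66038758e-01 -1.06536822e-01  2.11991046e+00  2.29980274e-04
  1.12818956e+00  1.43774437e-01]
```

View pics/w1.png

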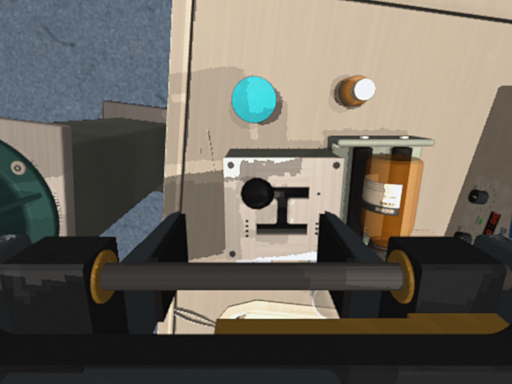

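The wrist view shows the knob at (257,193), between the fingers horizontally, with the H at (283,208). I'll check the offset using wrist depth.

```bash
cat >> h.py <<'E'
C=np.array([.4907,.0989]);YAW=np.radians(7.0);R=np.array([[np.cos(YAW),-np.sin(YAW)],[np.sin(YAW),np.cos(YAW)]])
def mill(P):return np.c_[(np.atleast_2d(P)[:,:2]-C)@R,np.atleast_2d(P)[:,2]]*1000
def knob(c):
    p,d,W=cloud(c);M=mill(W.reshape(-1,3));px=p.reshape(-1,3)
    m=(abs(M[:,0])<68)&(abs(M[:,1])<70)&(M[:,2]>135)&(M[:,2]<200)&(px.max(1)<70)
    k=M[m];return p,k
def rep(c,name):
    p,k=knob(c);cv2.imwrite(f"pics/{name}.png",p[:,:,::-1])
    if len(k):print(c,len(k),"lo",np.percentile(k,2,0).round(1),"hi",np.percentile(k,98,0).round(1))
    s=bot.sense();print("t",s["time_s"],"tcp mill",mill(s["position"]).round(1),"F",np.round(s["ft_force"],1))
E
python3 - <<'E'
from h import *
rep("wrist","w2");rep("top","t2")
E
```

```text
wrist 775 lo [-47.7  31.5 164.9] hi [-17.8  59.2 183.9]
t 2.6 tcp mill [[-38.1  53.  300.9]] F [-0.7 -0.   0.1]
t 2.65 tcp mill [[-38.1  53.1 300.9]] F [-0.4  0.2 -0.6]
```

```bash
python3 -m handwheel '[5,10,20,0,0,0,80, 5,10,55,0,0,0,80, 5,10,90,0,0,0,80, 5,10,120,0,0,0,80, 5,10,143,0,0,0,80, 5,10,150,0,0,0,80, 5,10,150,0,0,0,80]'
python3 - <<'E'
from h import *
rep("wrist","w3");rep("scene","s3")
E
```

```text
time_s: 3.52
position: [0.453, 0.1371, 0.1511]
eef_rot: [0.0, 0.998, 0.062, -0.0]
ft_force: [0.8, 0.5, -0.1]
finger_gap: 0.0802
wrist 3749 lo [-47.2  32.2 155.4] hi [ 15.4  60.3 198.4]
t 3.575 tcp mill [[-32.4  42.4 151.6]] F [-0.1 -0.4 -1.1]
scene 434 lo [-48.5  24.2 142.4] hi [ 13.7  55.8 198. ]
t 3.625 tcp mill [[-32.3  42.3 151.8]] F [-0.5  0.1 -0. ]
```

View pics/s3.png

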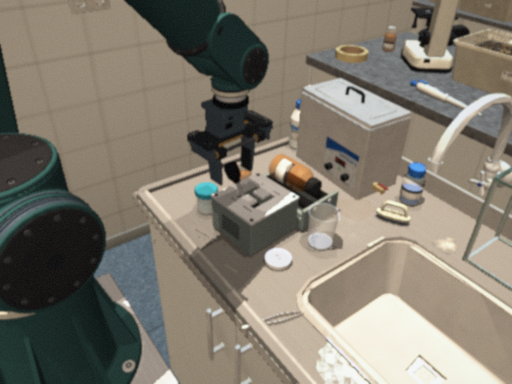

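View pics/w3.png

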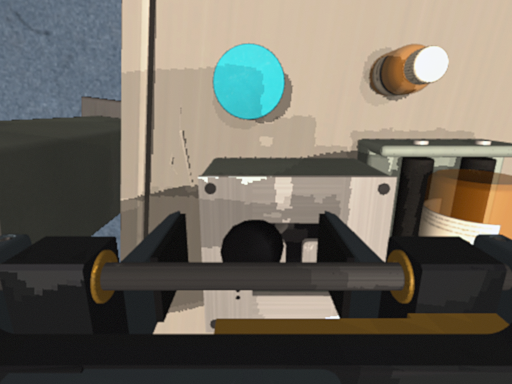

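Scene and wrist views show the fingers straddling the knob (252,245 in the wrist view) with clear gaps. I push forward slowly with the near finger.

```bash
python3 -m handwheel '[8,0,0,0,0,0,80, 16,0,0,0,0,0,80, 20,0,0,0,0,0,80, 24,0,0,0,0,0,80, 28,0,0,0,0,0,80, 32,0,0,0,0,0,80, 36,0,0,0,0,0,80]'
python3 -m handwheel '[4,0,0,0,0,0,80, 8,0,0,0,0,0,80, 12,0,0,0,0,0,80, 14,0,0,0,0,0,80, 14,0,0,0,0,0,80]'
python3 - <<'E'
from h import *
rep("wrist","w4")
E
```

```text
time_s: 4.5
position: [0.4889, 0.141, 0.1509]
eef_rot: [0.0, 0.998, 0.061, -0.0]
ft_force: [-4.1, -0.2, 2.3]
finger_gap: 0.0799
time_s: 5.12
position: [0.5028, 0.1426, 0.1509]
eef_rot: [0.0, 0.998, 0.061, 0.0]
ft_force: [-2.6, 1.2, 2.6]
finger_gap: 0.0801
wrist 5228 lo [-31.5  29.2 155.2] hi [ 65.1  60.4 199. ]
t 5.175 tcp mill [[ 17.3  41.9 150.9]] F [-2.1  0.2  1.9]
```

View pics/w4.png

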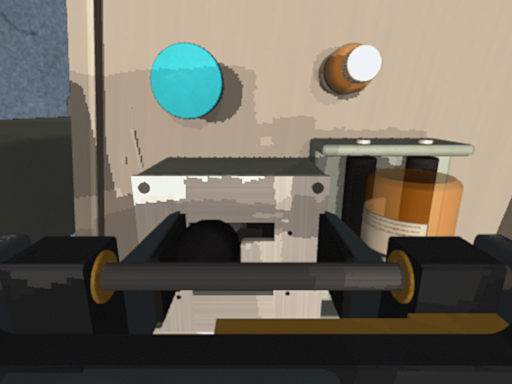

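The knob at (210,245) lies against the near finger at the left, about 5 mm short of the cross channel. I push 5 mm more, back off, lift and measure.

```bash
python3 -m handwheel '[2.5,0,0,0,0,0,80, 5,0,0,0,0,0,80, 5,0,0,0,0,0,80, 0,0,0,0,0,0,80, -12,0,0,0,0,0,80, -16,0,0,0,0,0,80, -16,0,-40,0,0,0,80, -16,0,-90,0,0,0,80, -16,-20,-110,0,0,0,80, -16,-20,-110,0,0,0,80]'
python3 - <<'E'
from h import *
rep("wrist","w5");rep("scene","s5")
p=cv2.imread("pics/s5.png");cv2.imwrite("pics/s5c.png",cv2.resize(p[130:270,180:350],None,fx=4,fy=4))
E
```

```text
time_s: 6.42
position: [0.4849, 0.1613, 0.2625]
eef_rot: [-0.0, 0.998, 0.062, 0.002]
ft_force: [-0.2, 0.4, -1.1]
finger_gap: 0.0802
wrist 1005 lo [-17.9  32.7 173. ] hi [ 10.7  60.2 185.8]
t 6.475 tcp mill [[  1.1  62.1 261. ]] F [-0.   0.7 -0.8]
scene 238 lo [-18.4  24.9 142.2] hi [  5.4  50.3 188.3]
t 6.525 tcp mill [[  0.7  61.8 260.2]] F [-1.  -0.6 -0.1]
```

View pics/w5.png

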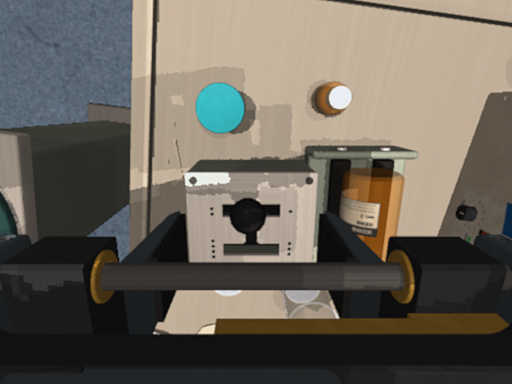

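View pics/s5c.png

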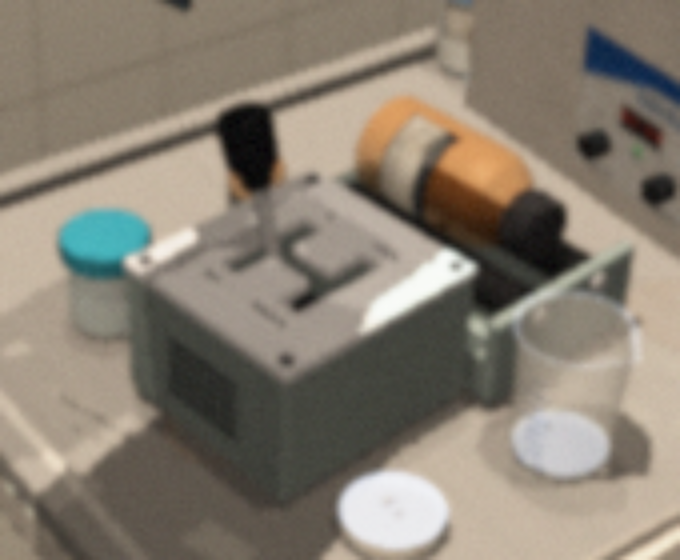

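The knob stands nearly upright in the left lane (wrist view: knob (248,215), H spanning columns 223–279). Before crossing I check its fore-aft position against the gate in the same image.

```bash
python3 - <<'E'
from h import *
p,d,W=cloud("wrist");cv2.imwrite("pics/w6c.png",cv2.resize(p[155:275,175:335,::-1],None,fx=5,fy=5,interpolation=2))
cal=bot.calibration("wrist");K=np.array(cal["K"]);T=np.array(cal["cam_to_world"]);print(K[0],K[1])
np.savez("w6.npz",K=K,T=T)
# expected projections of gate centre, knob upright at across -.28, fore 0
def pix(m,z):
    w=np.r_[C+R@np.array(m)/1000,z/1000];c=np.linalg.inv(T)@np.r_[w,1];return (K@c[:3]/c[2])[:2]
def crop(q):return ((q-[175,155]+.5)*5-.5).round(1)
for f in (-.02,0,.02):
    L=150;a=.285;print(f,"knob top",crop(pix([(L+23)*np.sin(f),(L+23)*np.sin(a)],20+173*np.cos(a)*np.cos(f))))
for m in [(0,0),(33,24),(-33,24),(33,-24),(-33,-24),(31,-31),(-31,-31),(65,60),(-65,60)]:print(m,crop(pix(m,100)))
E
```

```text
[301.39177601   0.         251.95813551] [  0.         301.39177601 192.97052446]
-0.02 knob top [367.2 305.3]
0 knob top [387.3 305.4]
0.02 knob top [407.4 305.3]
(0, 0) [387.5 373.6]
(33, 24) [530.1 277.5]
(-33, 24) [245.2 277.1]
(33, -24) [524.8 466.5]
(-33, -24) [250.2 466.2]
(31, -31) [515.7 493. ]
(-31, -31) [259.2 492.6]
(65, 60) [676.5 126.3]
(-65, 60) [ 99.2 125.7]
```

View pics/w6c.png

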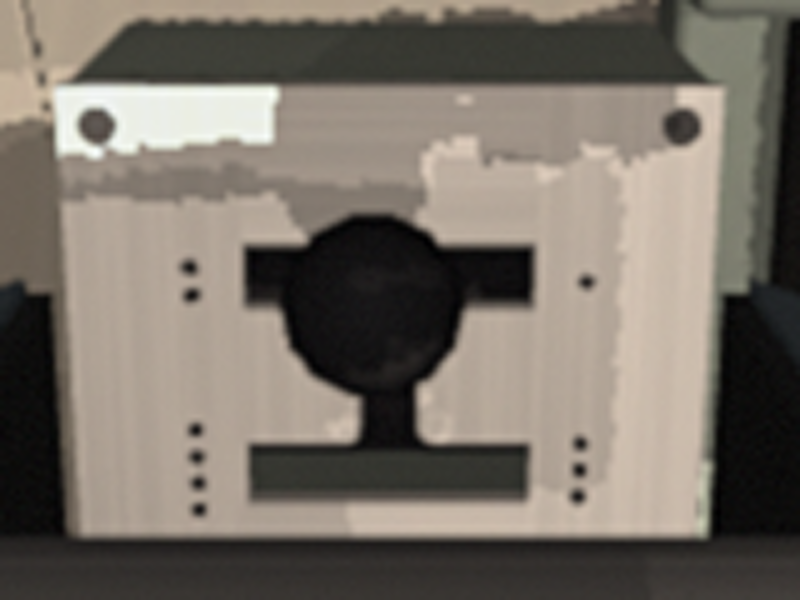

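The knob is at about -2 mm (fore ≈ -0.014), inside the passing band. I'll close the fingers, go to its left, and come down beside it.

```bash
python3 -m handwheel '[-2,-17,0,0,0,0,40, -2,-36,0,0,0,0,0, -2,-36,0,0,0,0,0, -2,-36,30,0,0,0,0, -2,-36,65,0,0,0,0, -2,-36,95,0,0,0,0, -2,-36,110,0,0,0,0, -2,-36,110,0,0,0,0]'
python3 - <<'E'
from h import *
rep("scene","s7")
p=cv2.imread("pics/s7.png");cv2.imwrite("pics/s7c.png",cv2.resize(p[110:270,180:350],None,fx=3.5,fy=3.5))
E
```

```text
time_s: 7.58
position: [0.4777, 0.1959, 0.1504]
eef_rot: [0.0, 0.998, 0.061, -0.001]
ft_force: [0.1, -0.1, 0.8]
finger_gap: 0.003
scene 238 lo [-18.6  25.2 142.9] hi [  5.4  50.9 188.4]
t 7.625 tcp mill [[ -0.5  98.  151.3]] F [-0.2 -0.9  1.2]
```

View pics/s7c.png

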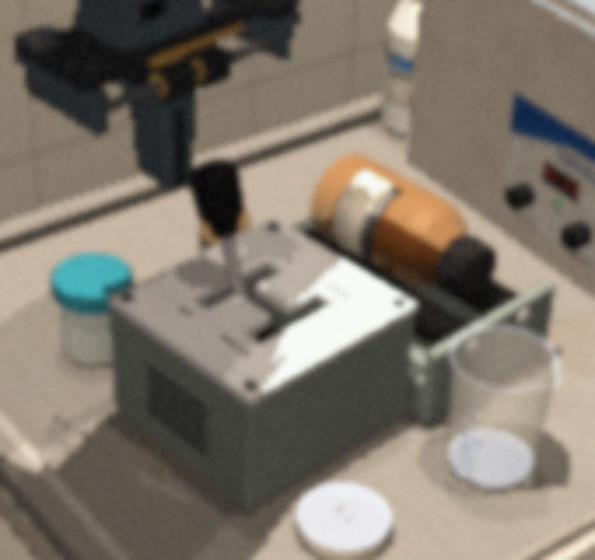

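The closed fingers (165,150) hang left of the knob (218,195) with a clear gap. I push right in small steps and watch the force.

```bash
python3 -m handwheel '[0,8,0,0,0,0,0, 0,14,0,0,0,0,0, 0,19,0,0,0,0,0, 0,24,0,0,0,0,0, 0,29,0,0,0,0,0, 0,34,0,0,0,0,0, 0,39,0,0,0,0,0]'
python3 -m handwheel '[0,5,0,0,0,0,0, 0,10,0,0,0,0,0]'
python3 - <<'E'
from h import *
rep("scene","s8")
p=cv2.imread("pics/s8.png");cv2.imwrite("pics/s8c.png",cv2.resize(p[110:270,180:350],None,fx=3.5,fy=3.5))
E
```

```text
time_s: 8.5
position: [0.4828, 0.157, 0.151]
eef_rot: [-0.0, 0.998, 0.061, 0.0]
ft_force: [-1.3, 3.6, 1.7]
finger_gap: 0.0005
time_s: 8.75
position: [0.484, 0.147, 0.1509]
eef_rot: [0.0, 0.998, 0.061, -0.0]
ft_force: [-0.5, 3.5, 1.8]
finger_gap: 0.0008
scene 426 lo [-18.5  -1.4 149.9] hi [  5.1  61.7 198.7]
t 8.8 tcp mill [[ -0.8  48.2 150.9]] F [-1.2  2.4  2. ]
```

View pics/s8c.png

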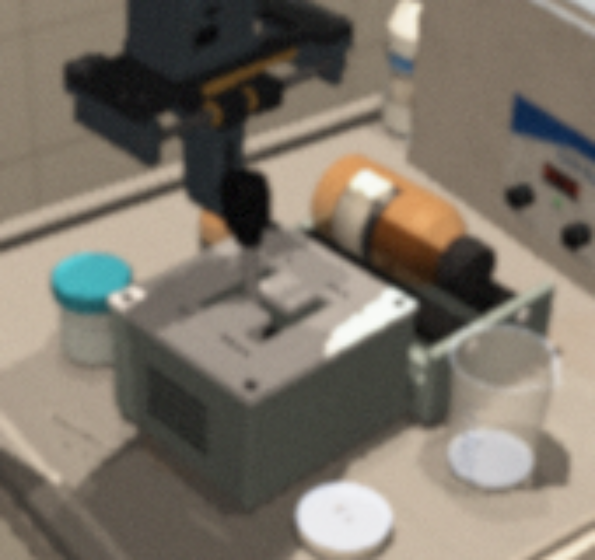

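The lever is moving across in the channel at about 3 N, so I carry on.

```bash
python3 -m handwheel '[0,5,0,0,0,0,0, 0,10,0,0,0,0,0, 0,15,0,0,0,0,0, 0,20,0,0,0,0,0, 0,25,0,0,0,0,0]'
python3 -m handwheel '[0,4,0,0,0,0,0, 0,8,0,0,0,0,0, 0,12,0,0,0,0,0, 0,16,0,0,0,0,0]'
python3 -m handwheel '[0,4,0,0,0,0,0, 0,7,0,0,0,0,0, 0,9,0,0,0,0,0, 0,9,0,0,0,0,0]'
python3 - <<'E'
from h import *
rep("scene","s9")
p=cv2.imread("pics/s9.png");cv2.imwrite("pics/s9c.png",cv2.resize(p[110:270,180:350],None,fx=3.5,fy=3.5))
E
```

```text
time_s: 9.43
position: [0.487, 0.1222, 0.1509]
eef_rot: [0.0, 0.998, 0.061, -0.0]
ft_force: [-0.2, 2.8, 2.1]
finger_gap: 0.0006
time_s: 9.93
position: [0.4889, 0.1064, 0.1508]
eef_rot: [0.0, 0.998, 0.061, -0.0]
ft_force: [0.5, 2.4, -0.1]
finger_gap: 0.0006
time_s: 10.42
position: [0.49, 0.0976, 0.1509]
eef_rot: [0.0, 0.998, 0.061, -0.0]
ft_force: [-0.7, 1.1, -1.3]
finger_gap: 0.001
scene 454 lo [-18.8 -52.9 147.5] hi [  7.1  10.1 198.1]
t 10.475 tcp mill [[ -0.8  -1.2 150.9]] F [-1.3  1.2 -1.3]
```

View pics/s9c.png

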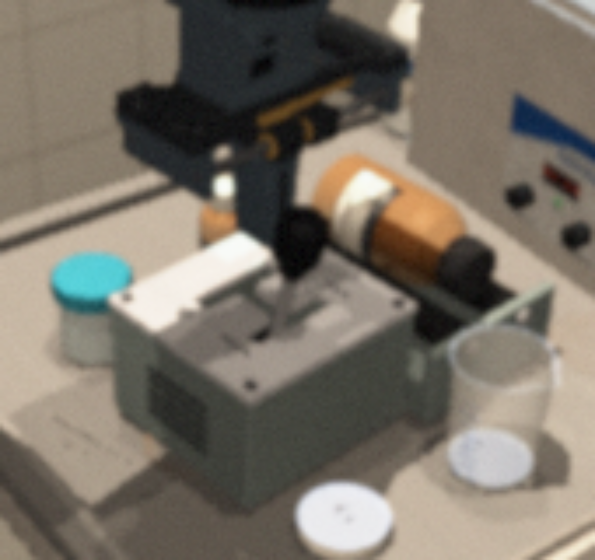

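The lever is near the right end. A few more small steps should bring it to the lane or stop.

```bash
python3 -m handwheel '[0,1.5,0,0,0,0,0, 0,3,0,0,0,0,0, 0,3,0,0,0,0,0]'
python3 -m handwheel '[0,1,0,0,0,0,0, 0,2,0,0,0,0,0, 0,2,0,0,0,0,0]'
python3 - <<'E'
from h import *
rep("scene","s10")
E
```

```text
time_s: 10.85
position: [0.4904, 0.0947, 0.1509]
eef_rot: [0.0, 0.998, 0.061, -0.0]
ft_force: [-0.4, 2.6, -1.7]
finger_gap: 0.001
time_s: 11.22
position: [0.4907, 0.0927, 0.1509]
eef_rot: [0.0, 0.998, 0.061, 0.0]
ft_force: [-0.3, 2.9, -2.7]
finger_gap: 0.0004
scene 459 lo [-18.5 -58.5 147.4] hi [  6.7   6.8 198.5]
t 11.275 tcp mill [[ -0.8  -6.1 150.9]] F [-0.9  2.8 -1.7]
```

```bash
python3 -m handwheel '[0,1,0,0,0,0,0, 0,1.5,0,0,0,0,0, 0,1.5,0,0,0,0,0, 0,-6,0,0,0,0,0, 0,-14,0,0,0,0,0, 0,-14,-40,0,0,0,0, 0,-14,-80,0,0,0,0, 0,-14,-100,0,0,0,0, -30,0,-100,0,0,0,0, -30,0,-100,0,0,0,0]'
python3 - <<'E'
from h import *
rep("scene","s11");rep("wrist","w11")
E
```

```text
time_s: 12.52
position: [0.4598, 0.089, 0.2512]
eef_rot: [0.0, 0.998, 0.061, 0.0]
ft_force: [-0.3, 0.7, 0.1]
finger_gap: 0.0006
scene 231 lo [-18.7 -60.4 141.5] hi [  7.  -37.6 188.2]
t 12.575 tcp mill [[-31.   -5.9 251.2]] F [ 0.4 -0.1  0. ]
wrist 562 lo [-12.7 -34.7 144.4] hi [ 10.8 -24.5 185.4]
t 12.625 tcp mill [[-30.4  -5.8 251.2]] F [-0.1  0.2 -0.5]
```

View pics/w11.png

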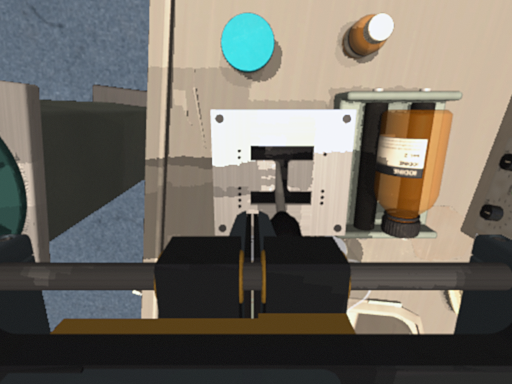

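View pics/s11.png

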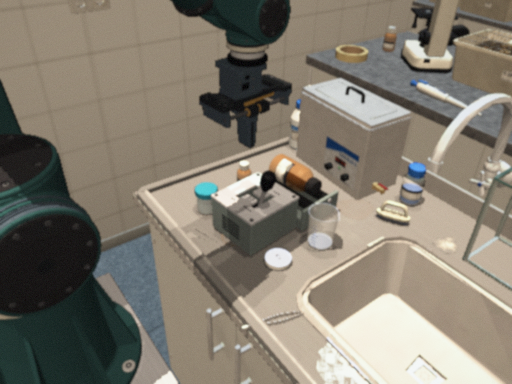

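The lever stands at the right end of the cross channel: the wrist view shows the stem at (283,185) with the knob at (287,230). I position behind it, towards the robot.

```bash
python3 -m handwheel '[-21,18,0,0,0,0,0, -21,37,0,0,0,0,0, -21,37,30,0,0,0,0, -21,37,65,0,0,0,0, -21,37,90,0,0,0,0, -21,37,100,0,0,0,0, -21,37,100,0,0,0,0]'
python3 - <<'E'
from h import *
rep("scene","s12")
E
python3 -m handwheel '[6,0,0,0,0,0,0, 12,0,0,0,0,0,0, 16,0,0,0,0,0,0, 20,0,0,0,0,0,0, 25,0,0,0,0,0,0, 30,0,0,0,0,0,0]'
```

```text
time_s: 13.5
position: [0.4448, 0.05, 0.1508]
eef_rot: [0.0, 0.998, 0.061, -0.0]
ft_force: [-0.1, 0.6, 0.4]
finger_gap: 0.0005
scene 496 lo [-64.4 -60.8 151.3] hi [  4.8 -31.9 198.3]
t 13.55 tcp mill [[-51.2 -43.  151.4]] F [ 0.  -0.5  0.2]
time_s: 14.3
position: [0.4743, 0.0535, 0.1508]
eef_rot: [0.0, 0.998, 0.061, -0.0]
ft_force: [-2.0, -1.0, 1.7]
finger_gap: 0.0004
```

```bash
python3 -m handwheel '[5,0,0,0,0,0,0, 10,0,0,0,0,0,0, 14,0,0,0,0,0,0, 18,0,0,0,0,0,0]'
python3 -m handwheel '[4,0,0,0,0,0,0, 7,0,0,0,0,0,0, 7,0,0,0,0,0,0]'
python3 - <<'E'
from h import *
rep("scene","s13")
p=cv2.imread("pics/s13.png");cv2.imwrite("pics/s13c.png",cv2.resize(p[110:270,180:350],None,fx=3.5,fy=3.5))
E
```

```text
time_s: 14.8
position: [0.4923, 0.0556, 0.1508]
eef_rot: [0.0, 0.998, 0.061, -0.0]
ft_force: [-4.1, -1.8, 2.6]
finger_gap: 0.0003
time_s: 15.18
position: [0.4993, 0.0566, 0.1508]
eef_rot: [-0.0, 0.998, 0.061, 0.0]
ft_force: [-1.8, -0.8, -0.1]
finger_gap: 0.0004
scene 351 lo [ -9.6 -60.8 154.7] hi [ 35.9 -31.5 198.6]
t 15.225 tcp mill [[  3.4 -43.  150.9]] F [-2.1 -0.2 -1.2]
```

View pics/s13c.png

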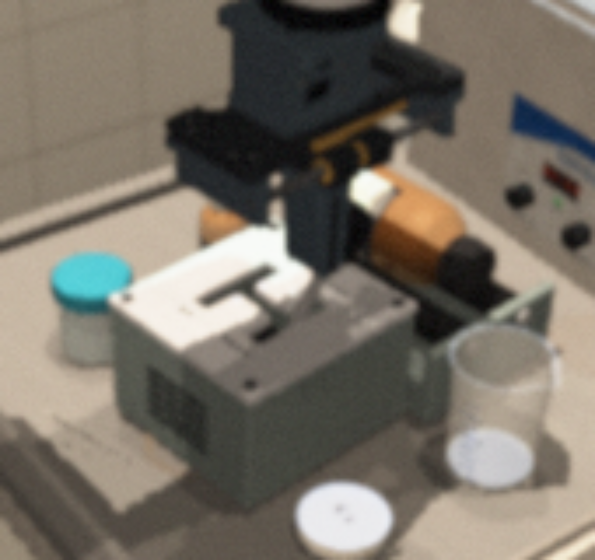

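```bash
python3 -m handwheel '[1.5,0,0,0,0,0,0, 3,0,0,0,0,0,0, 3,0,0,0,0,0,0]'
python3 -m handwheel '[1,0,0,0,0,0,0, 2,0,0,0,0,0,0, 2,0,0,0,0,0,0]'
python3 -m handwheel '[0.7,0,0,0,0,0,0, 1,0,0,0,0,0,0]'
```

```text
time_s: 15.6
position: [0.5022, 0.057, 0.1509]
eef_rot: [-0.0, 0.998, 0.061, -0.0]
ft_force: [-2.7, 0.2, -0.9]
finger_gap: 0.0005
time_s: 15.98
position: [0.5042, 0.0572, 0.151]
eef_rot: [-0.0, 0.998, 0.061, 0.0]
ft_force: [-4.4, 0.1, -2.2]
finger_gap: 0.0004
time_s: 16.23
position: [0.5051, 0.0573, 0.1509]
eef_rot: [0.0, 0.998, 0.061, -0.0]
ft_force: [-3.9, -0.4, -0.8]
finger_gap: 0.0008
```

```bash
python3 -m handwheel '[0.5,0,0,0,0,0,0, 0.5,0,0,0,0,0,0]'
python3 -m handwheel '[0.5,0,0,0,0,0,0, 0.5,0,0,0,0,0,0]'
python3 -m handwheel '[0.4,0,0,0,0,0,0, 0.4,0,0,0,0,0,0]'
```

```text
time_s: 16.48
position: [0.5057, 0.0574, 0.151]
eef_rot: [0.0, 0.998, 0.061, 0.0]
ft_force: [-3.1, -0.3, -1.1]
finger_gap: 0.0005
time_s: 16.73
position: [0.5062, 0.0574, 0.1509]
eef_rot: [0.0, 0.998, 0.061, 0.0]
ft_force: [-3.7, -0.2, -2.5]
finger_gap: 0.0002
time_s: 16.98
position: [0.5066, 0.0575, 0.1509]
eef_rot: [-0.0, 0.998, 0.061, 0.0]
ft_force: [-4.2, 0.2, -2.0]
finger_gap: 0.0005
```

Next I back off, lift and check the lever angle.

```bash
python3 -m handwheel '[-6,0,0,0,0,0,0, -25,0,0,0,0,0,0, -30,0,-30,0,0,0,0, -35,0,-80,0,0,0,0, -35,-30,-110,0,0,0,0, -35,-60,-110,0,0,0,0, -35,-90,-110,0,0,0,0, -35,-90,-110,0,0,0,0]'
python3 - <<'E'
from h import *
rep("scene","s14");rep("wrist","w14");rep("top","t14")
p=cv2.imread("pics/s14.png");cv2.imwrite("pics/s14c.png",cv2.resize(p[110:270,180:350],None,fx=3.5,fy=3.5))
T=np.linalg.inv(np.array(bot.calibration("scene")["cam_to_world"]));K=np.array(bot.calibration("scene")["K"])
def pix(w):
    c=T@np.r_[w,1];return ((K@c[:3]/c[2])[:2]-[180,110])*3.5
for f in (.2,.26,.31):
  for a in (.25,.285,.305):
    # universal joint approx
    v=np.array([np.sin(f),-np.sin(a)*np.cos(f),0]);v[2]=np.sqrt(1-v@v)
    m=.15*v;print(f,a,pix(np.r_[C+R@m[:2],.02+m[2]]).round(),pix(np.r_[C+R@(m*173/150)[:2],.02+m[2]*173/150]).round())
E
```

```text
time_s: 17.98
position: [0.4598, 0.1435, 0.261]
eef_rot: [-0.0, 0.998, 0.062, 0.0]
ft_force: [-0.4, 0.1, 0.4]
finger_gap: 0.0004
scene 252 lo [ 18.2 -58.8 139.6] hi [ 46.  -32.6 185.3]
t 18.025 tcp mill [[-25.1  47.2 261. ]] F [-0.4 -0.4 -0.4]
t 18.075 tcp mill [[-25.   46.7 260.9]] F [0.4 0.3 0.2]
t 18.125 tcp mill [[-24.8  46.4 260.9]] F [ 0.2 -0.1 -0.3]
0.2 0.25 [335. 230.] [348. 202.]
0.2 0.285 [340. 235.] [354. 208.]
0.2 0.305 [343. 238.] [358. 211.]
0.26 0.25 [344. 227.] [358. 199.]
0.26 0.285 [349. 232.] [365. 205.]
0.26 0.305 [352. 235.] [368. 208.]
0.31 0.25 [351. 225.] [367. 197.]
0.31 0.285 [356. 230.] [373. 203.]
0.31 0.305 [359. 233.] [376. 206.]
```

View pics/s14c.png

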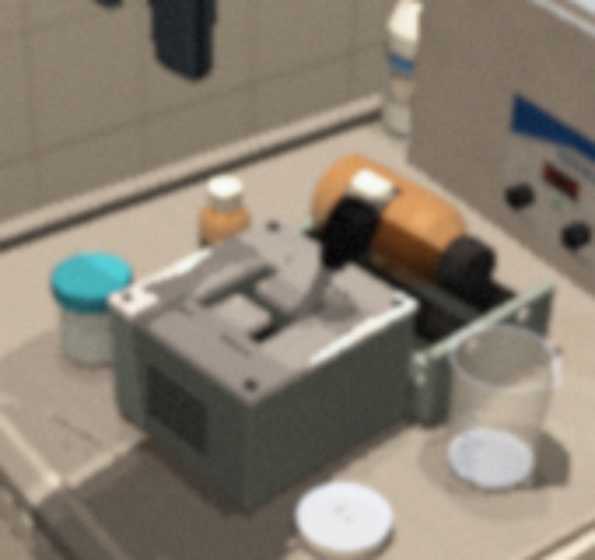

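View pics/w14.png

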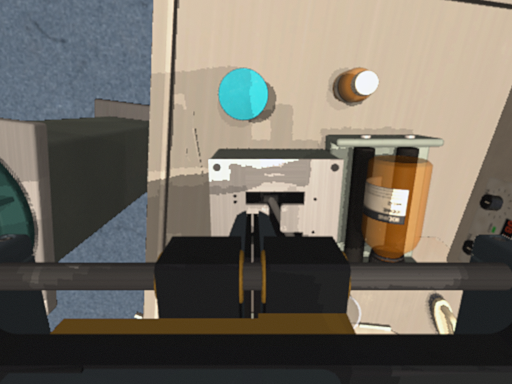

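The knob centre at crop (349,232) matches a forward tilt of only about 0.26–0.27, and no stop force was felt. The lever needs more push, so I go back and press until the stop shows.

```bash
python3 -m handwheel '[0,30,0,0,0,0,0, 0,60,0,0,0,0,0, 0,89,0,0,0,0,0, 0,89,40,0,0,0,0, 0,89,80,0,0,0,0, 0,89,105,0,0,0,0, 0,89,112,0,0,0,0, 15,89,112,0,0,0,0, 30,89,112,0,0,0,0]'
python3 -m handwheel '[2,0,0,0,0,0,0, 4,0,0,0,0,0,0, 6,0,0,0,0,0,0, 6,0,0,0,0,0,0]'
python3 -m handwheel '[0.5,0,0,0,0,0,0, 1,0,0,0,0,0,0, 1,0,0,0,0,0,0]'
python3 -m handwheel '[0.5,0,0,0,0,0,0, 1,0,0,0,0,0,0, 1,0,0,0,0,0,0]'
```

```text
time_s: 19.25
position: [0.5036, 0.0579, 0.1503]
eef_rot: [-0.0, 0.998, 0.061, 0.001]
ft_force: [-0.4, -0.6, 0.2]
finger_gap: 0.0005
time_s: 19.75
position: [0.5072, 0.0586, 0.149]
eef_rot: [-0.0, 0.998, 0.061, -0.0]
ft_force: [-2.2, -0.4, 2.7]
finger_gap: 0.0002
time_s: 20.12
position: [0.5082, 0.0587, 0.1489]
eef_rot: [-0.0, 0.998, 0.061, -0.0]
ft_force: [-3.9, 0.1, 2.1]
finger_gap: 0.0005
time_s: 20.5
position: [0.5093, 0.0588, 0.1489]
eef_rot: [-0.0, 0.998, 0.061, -0.0]
ft_force: [-2.7, 0.5, 1.5]
finger_gap: 0.0003
```

```bash
for i in 1; do :; done; python3 -m handwheel '[0.5,0,0,0,0,0,0, 1,0,0,0,0,0,0, 1,0,0,0,0,0,0]'
python3 -m handwheel '[0.5,0,0,0,0,0,0, 1,0,0,0,0,0,0, 1,0,0,0,0,0,0]'
python3 -m handwheel '[0.5,0,0,0,0,0,0, 0.7,0,0,0,0,0,0, 0.7,0,0,0,0,0,0]'
```

```text
time_s: 20.88
position: [0.5102, 0.0589, 0.1488]
eef_rot: [-0.0, 0.998, 0.061, -0.0]
ft_force: [-3.8, 0.7, -0.6]
finger_gap: 0.0003
time_s: 21.25
position: [0.5113, 0.0591, 0.1489]
eef_rot: [0.0, 0.998, 0.061, -0.0]
ft_force: [-4.1, 0.6, -2.0]
finger_gap: 0.0009
time_s: 21.62
position: [0.5121, 0.0591, 0.1489]
eef_rot: [0.0, 0.998, 0.061, -0.0]
ft_force: [-4.2, 0.5, -2.1]
finger_gap: 0.0002
```

```bash
python3 -m handwheel '[0.4,0,0,0,0,0,0, 0.4,0,0,0,0,0,0]'
python3 -m handwheel '[0.4,0,0,0,0,0,0, 0.4,0,0,0,0,0,0]'
python3 -m handwheel '[0.4,0,0,0,0,0,0, 0.4,0,0,0,0,0,0]'
```

```text
time_s: 21.88
position: [0.5125, 0.0592, 0.1489]
eef_rot: [0.0, 0.998, 0.061, 0.0]
ft_force: [-4.4, -0.1, -1.2]
finger_gap: 0.0006
time_s: 22.12
position: [0.5129, 0.0592, 0.149]
eef_rot: [0.0, 0.998, 0.061, 0.0]
ft_force: [-3.7, 0.1, -1.0]
finger_gap: 0.0003
time_s: 22.38
position: [0.5133, 0.0593, 0.149]
eef_rot: [0.0, 0.998, 0.061, 0.0]
ft_force: [-3.4, 0.1, -1.4]
finger_gap: 0.0003
```

Still no stop. I look before going on.

```bash
python3 -m handwheel '[-6,0,0,0,0,0,0, -25,0,0,0,0,0,0, -35,0,-30,0,0,0,0, -40,0,-80,0,0,0,0, -40,-30,-110,0,0,0,0, -40,-60,-110,0,0,0,0, -40,-90,-110,0,0,0,0, -40,-90,-110,0,0,0,0]'
python3 - <<'E'
from h import *
rep("scene","s15")
p=cv2.imread("pics/s15.png");cv2.imwrite("pics/s15c.png",cv2.resize(p[110:270,180:350],None,fx=3.5,fy=3.5))
E
```

```text
time_s: 23.38
position: [0.4616, 0.1447, 0.2591]
eef_rot: [-0.0, 0.998, 0.062, 0.0]
ft_force: [0.4, 1.0, 0.3]
finger_gap: 0.0004
scene 250 lo [ 25.2 -58.6 139.9] hi [ 53.1 -29.3 182.6]
t 23.425 tcp mill [[-23.2  48.3 259. ]] F [ 0.6 -0.8 -0.8]
```

View pics/s15c.png

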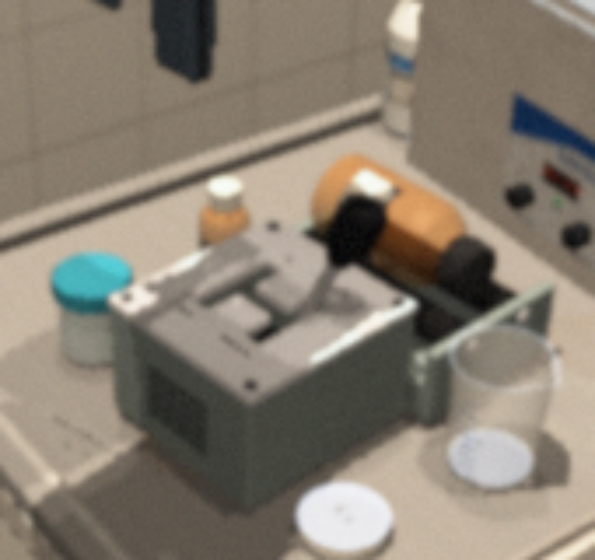

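The knob centre at (357,230) now matches the prediction for fore ≈ 0.31. I'll confirm by feeling for the stop in small steps.

```bash
python3 -m handwheel '[0,30,0,0,0,0,0, 0,60,0,0,0,0,0, 0,90,0,0,0,0,0, 0,90,40,0,0,0,0, 0,90,80,0,0,0,0, 0,90,105,0,0,0,0, 0,90,110,0,0,0,0, 15,90,110,0,0,0,0, 30,90,110,0,0,0,0, 37,90,110,0,0,0,0]'
python3 -m handwheel '[1,0,0,0,0,0,0, 2,0,0,0,0,0,0, 3,0,0,0,0,0,0, 3,0,0,0,0,0,0]'
python3 -m handwheel '[0.4,0,0,0,0,0,0, 0.4,0,0,0,0,0,0]'
python3 -m handwheel '[0.4,0,0,0,0,0,0, 0.4,0,0,0,0,0,0]'
```

```text
time_s: 24.68
position: [0.5122, 0.0591, 0.1499]
eef_rot: [-0.0, 0.998, 0.061, 0.001]
ft_force: [0.1, -0.0, -0.5]
finger_gap: 0.0004
time_s: 25.18
position: [0.5128, 0.0593, 0.1488]
eef_rot: [0.0, 0.998, 0.061, -0.0]
ft_force: [-2.4, 0.1, -0.2]
finger_gap: 0.0005
time_s: 25.42
position: [0.5132, 0.0593, 0.1488]
eef_rot: [-0.0, 0.998, 0.061, -0.0]
ft_force: [-4.0, 0.1, -0.0]
finger_gap: 0.0004
time_s: 25.68
position: [0.5138, 0.0594, 0.1488]
eef_rot: [-0.0, 0.998, 0.061, -0.0]
ft_force: [-3.6, 0.9, -1.4]
finger_gap: 0.0005
```

```bash
python3 -m handwheel '[0.4,0,0,0,0,0,0, 0.4,0,0,0,0,0,0]'
python3 -m handwheel '[0.4,0,0,0,0,0,0, 0.4,0,0,0,0,0,0]'
python3 -m handwheel '[0.4,0,0,0,0,0,0, 0.4,0,0,0,0,0,0]'
python3 -m handwheel '[0.4,0,0,0,0,0,0, 0.4,0,0,0,0,0,0]'
```

```text
time_s: 25.92
position: [0.5143, 0.0595, 0.1489]
eef_rot: [-0.0, 0.998, 0.061, -0.0]
ft_force: [-2.8, -0.6, -2.3]
finger_gap: 0.0004
time_s: 26.18
position: [0.5148, 0.0595, 0.1489]
eef_rot: [0.0, 0.998, 0.061, 0.0]
ft_force: [-3.7, -0.6, -1.2]
finger_gap: 0.0007
time_s: 26.42
position: [0.5152, 0.0595, 0.1489]
eef_rot: [0.0, 0.998, 0.061, -0.0]
ft_force: [-4.3, 0.4, -1.5]
finger_gap: 0.0004
time_s: 26.68
position: [0.5157, 0.0596, 0.1489]
eef_rot: [0.0, 0.998, 0.061, 0.0]
ft_force: [-4.0, 0.2, -1.1]
finger_gap: 0.0008
```

```bash
python3 -m handwheel '[0.5,0,0,0,0,0,0, 0.5,0,0,0,0,0,0]'
python3 -m handwheel '[0.5,0,0,0,0,0,0, 0.5,0,0,0,0,0,0]'
python3 -m handwheel '[0.5,0,0,0,0,0,0, 0.5,0,0,0,0,0,0]'
python3 -m handwheel '[0.5,0,0,0,0,0,0, 0.5,0,0,0,0,0,0]'
```

```text
time_s: 26.92
position: [0.5162, 0.0596, 0.149]
eef_rot: [0.0, 0.998, 0.061, 0.0]
ft_force: [-3.4, 0.2, -1.0]
finger_gap: 0.0006
time_s: 27.18
position: [0.5167, 0.0597, 0.1489]
eef_rot: [0.0, 0.998, 0.061, 0.0]
ft_force: [-3.9, -0.4, -1.9]
finger_gap: 0.0003
time_s: 27.42
position: [0.5172, 0.0598, 0.1489]
eef_rot: [0.0, 0.998, 0.061, 0.0]
ft_force: [-3.3, 0.6, -2.0]
finger_gap: 0.0002
time_s: 27.68
position: [0.5175, 0.0598, 0.1489]
eef_rot: [0.0, 0.998, 0.061, -0.0]
ft_force: [-5.3, 0.5, -1.9]
finger_gap: 0.0003
```

```bash
python3 -m handwheel '[0.4,0,0,0,0,0,0, 0.4,0,0,0,0,0,0]'
python3 -m handwheel '[0.4,0,0,0,0,0,0, 0.4,0,0,0,0,0,0]'
```

```text
time_s: 27.92
position: [0.5178, 0.0599, 0.1488]
eef_rot: [-0.0, 0.998, 0.061, -0.0]
ft_force: [-5.1, 0.5, -1.7]
finger_gap: 0.0003
time_s: 28.18
position: [0.518, 0.0599, 0.1488]
eef_rot: [0.0, 0.998, 0.061, -0.0]
ft_force: [-5.4, 0.7, -1.7]
finger_gap: 0.0008
```

```bash
python3 -m handwheel '[0.4,0,0,0,0,0,0, 0.4,0,0,0,0,0,0]'
python3 -m handwheel '[0.4,0,0,0,0,0,0, 0.4,0,0,0,0,0,0]'
```

```text
time_s: 28.42
position: [0.5183, 0.06, 0.1487]
eef_rot: [0.0, 0.998, 0.061, -0.001]
ft_force: [-6.5, 0.2, -1.7]
finger_gap: 0.0003
time_s: 28.68
position: [0.5186, 0.06, 0.1486]
eef_rot: [0.0, 0.998, 0.061, -0.001]
ft_force: [-6.9, -0.1, -2.1]
finger_gap: 0.0006
```

The force is rising and the tool lags behind its command, so the stop has been reached. I back off, lift and do the final check.

```bash
python3 -m handwheel '[-4,0,0,0,0,0,0, -20,0,0,0,0,0,0, -35,0,-10,0,0,0,0, -45,0,-50,0,0,0,0, -45,0,-100,0,0,0,0, -45,-40,-150,0,0,0,0, -45,-90,-150,0,0,0,0, -45,-100,-150,0,0,0,0, -45,-100,-150,0,0,0,0]'
python3 - <<'E'
from h import *
rep("scene","s16")
p=cv2.imread("pics/s16.png");cv2.imwrite("pics/s16c.png",cv2.resize(p[110:270,180:350],None,fx=3.5,fy=3.5))
for c in ("scene",):
    T=np.array(bot.calibration(c)["cam_to_world"])
    for n in ["jar","drop_bottle","dish","beaker","tweezers"]:
        r=bot.boxes_of(c,n)
        if r:print(n,round(r[0]["score"],2),np.round((T@np.r_[r[0]["position"],1])[:3],4))
print(bot.sense()["time_s"],bot.sense()["ft_force"])
E
```

```text
time_s: 29.8
position: [0.4619, 0.1538, 0.2987]
eef_rot: [0.0, 0.998, 0.062, 0.0]
ft_force: [0.3, 0.6, 0.6]
finger_gap: 0.0006
scene 249 lo [ 29.6 -58.7 138.3] hi [ 55.6 -29.6 181.1]
t 29.85 tcp mill [[-21.9  57.4 298.6]] F [-0.2 -0.  -0.4]
jar 0.75 [0.4274 0.2195 0.0611]
drop_bottle 0.75 [0.5646 0.2533 0.0586]
dish 0.93 [ 0.4643 -0.0264  0.0151]
beaker 0.6 [ 0.5818 -0.0353  0.055 ]
tweezers 0.52 [ 0.3735 -0.1532  0.0037]
30.1 [ 0.43235849 -0.38903377 -0.09947174]
```

View pics/s16c.png

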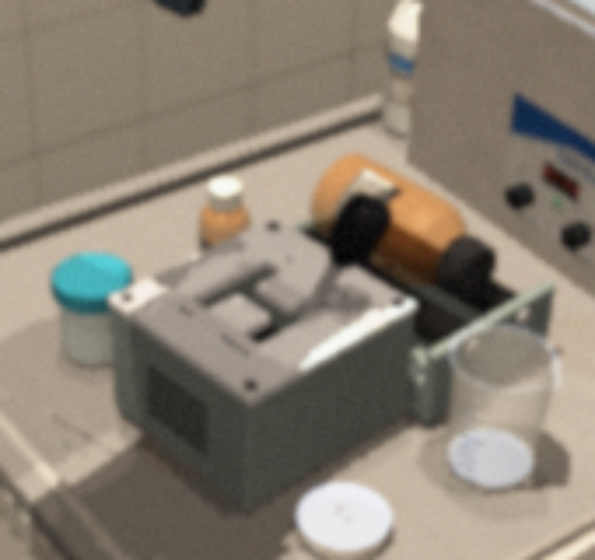

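The view shows the knob at (361,228), far right against the stop, with the gripper clear and the bystanders unchanged. I hand the job in.

```bash
python3 -c "
from workcell import bot
print(bot.sign_off(), bot.sense()['time_s'])"
```

```text
the job is handed in; nothing more can be done
the job is handed in; nothing more can be done
```

The lever is in third gear, let go, and the job is handed in at about 30 s of the 51 s allowed; sign-off gives no verdict.

**How it went:** I pushed the knob forward to the cross channel with one finger of a loosely open gripper. I then used closed fingertips to push it across to the right-hand end and forward into third. Wrist readings during the pushes were about 3 to 7 N, and the knob was never gripped.

**Third slot:** The first two forward pushes ended before any stop was felt; after the first, the camera put the forward tilt at only about 0.26 to 0.27 rad. I pushed a third time until the force rose to about 7 N and the arm lagged behind its command.

**Last checks:**
- **Lever:** the final picture shows the knob far right and forward, where I would expect it at about 0.31 rad forward and 0.28 to 0.3 rad to the right. These tilts come from images, not from a joint reading. The tool also travelled about 8 mm further than I had calculated for the stop, so the exact tilt is uncertain.
- **Bystanders:** all five detections were within about 7 mm of their starting positions, which is close to the detector's accuracy.
- **Gripper:** it is clear of the lever, about 0.30 m above the worktop, and the wrist force reads about zero.

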